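# Unlock the tile press and hold the tile down

### The arm

A 7-joint arm with a two-finger parallel gripper is mounted at the origin on the work surface; the furniture and walls round the work are solid. World frame = base frame: x ahead of the robot, y to its left, z up, the work surface at z = 0. Lengths are in m, angles in rad, forces in N, time in s.
With the tool pointing down it reaches from about 0.35 to 0.9 m from the base axis. Payload 8.1 kg.
Tool frame: the origin (TCP) lies at the centre of the arm's flange, where the gripper is bolted on; the fingertips stand 178 mm ahead of it and the grasp point (between the pads) lies 159 mm ahead of it; z points along the fingers, y is the line along which they close (so a half turn about z gives the same grasp; the last joint's range is limited). The gripper opens to 92 mm and grips with 3 to 60 N. Pads are 19 mm wide; open, the fingers measure 130 mm over their backs; the gripper's body (75 mm by 190 mm) begins 47 mm behind the grasp point.
Start: joints at [1.181, 0.434, 0.025, 1.573, -0.012, 1.134, -0.075], TCP at [0.177, -0.599, 0.405] pointing down, gripper open.
Joint ranges: [-2.62, 2.62], [-0.44, 2.09], [-1.27, 1.32], [0.08, 2.57], [-1.32, 4.46], [0.12, 2], [-2.74, 2.74]. Speed limits (rad/s): [2.22, 2.22, 3.01, 3.01, 3.14, 3.14, 3.14].

### API

Orientations are given as a rotation vector (axis times angle).
In Python, from cell import arm gives the robot as it stands. The module is installed in compiled form; this text tells all that it offers.
- The arm moves only by the shell command python3 -m inch 'ROWS' [FORCE]. ROWS is text: rows parted by semicolons, each of 5 numbers parted by spaces: the shift along the tool's x, y, z in m, then the turn about the tool's z in rad, then the finger opening in m, from 0 to 0.0918. In form: x y z roll fingers; .... A call has 1 to 5 rows; each row is the pose to reach, as a shift and turn from the pose commanded when the call began, along the tool's axes at that moment; what a row does not reach only later rows make up. A row lasts 1/10 s, in which the tool goes at most 50 mm and 8.59 degrees, less where a joint would pass 70% of its speed; a pose out of reach is approached as far as the arm can. A call with a gripper value outside its range is refused whole. The fingers move at their own pace and stop on an object; FORCE is the grip in N (left out, the last holds). Time passes only in rows, so rows that repeat a pose let the fingers close. It gives the time, the measured TCP pose, the force, the opening and the grip force at its end, in the units of the state.
- arm.observe(): the state, without advancing time (a new reading comes with each control period).
- arm.get_image(name): name is "side" or "top" or "wrist"; returns the picture (384x512x3 uint8, red, green, blue); there is no depth.
- arm.get_calibration(name): a dict with "intrinsics" (3x3 intrinsics, pixels), "distortion" ([k1, k2, p1, p2, k3] as OpenCV has them; the pictures are not rectified), "pose" (4x4, takes a point from camera to world coordinates). Camera axes: x right, y up, looking along -z (the intrinsics and any distortion apply to the point x, -y, -z); pixel columns grow to the right and rows downward; lengths in m; the calibration is good to about 2 mm. A picture is of the moment at which its call begins: read the wrist's pose just before it. get_calibration takes no time and is no camera call; for the wrist camera it gives the pose at the moment of the call.
- arm.sign_off(): hands the job in; it is judged then, once.
Trained networks look in the newest picture that a camera, given by its name, has taken for a name from the list of things; names that differ only in an ending like _2 or _b are one class to them, and where a whole thing is asked for, a point or a joint stands for the part that bears it (a point fixed in the world has none). Each returns a list of dicts, best first, with "conf" (0 to 1); they miss things now and then, are a little off and sometimes report something else, mostly with a low value. They report only what shows in the picture. A call takes as long as a camera call.
- arm.look_for(camera, query): "point" ([row, column] in pixels, amid what is visible of it).
- arm.silhouettes(camera, query): "region" (384x512 bool, what is visible of it) and "point" ([row, column] in pixels, amid what is visible of it).
- arm.place_of(camera, query): "point" ([row, column] in pixels: a listed point, or the origin of a listed thing).
The state is a dict: "clock": time; "joints": joint angles; "dq": joint speeds; "joint_efforts": joint torques, N m; "position": TCP position; "ee_rot": TCP orientation; "force": force on the tool from outside, world axes, zero at the start; "ft_torque": the same for the moment, N m; "width": opening from 0.0 (shut) to 1.0 (fully open); "gripper_force": force on a finger pad.
Only numpy, scipy, OpenCV 4.12 (cv2) and the standard library are available. Lean on these libraries where they do the work, as an engineer would, in place of code of your own. Each camera call takes 0.05 s, during which the arm holds its last target. There are 200 camera calls.

### The job

A glazed test tile lies in the nest of the small hand press and has to be held still for marking. Turn the press's clamp knob anticlockwise to its stop, so that its locking tongue swings out from under the plunger's collar; then press the plunger's button with the fingertips 22 mm down (give or take 3 mm), so that the sprung foot bears on the tile, and take care not to go deeper than that. Finish while holding the button down there, do not let go; leave the knob open and all the other things where they stand.

Things in the scene. Friction and masses are not known exactly. Their poses are not given: they have to be found in the camera images.
- press: hand press for tiles, fixed: wooden base 170 x 210 x 16 mm with a grey iron C-frame whose head (160 mm wide in y, top 115 mm up) overhangs it. Origin: centre of the base's underside, on the table; x points to the column (away from the robot at yaw 0), y along the head towards the knob, z up; yaw within 0.4 rad. Plunger axis at (-10, -50) mm, knob axis at (-10, +50) mm
- button_top (a point): middle of the flat top of the plunger's round wooden button (40 mm across, flat top 32 mm across, 188 mm above the table when raised); moves with it. Under the button are a steel collar (40 mm across, underside 150 mm up) and a 14 mm rod with a dark ring that just reaches the top of the head when the plunger is 22 mm down
- plunger (a joint): travel of the plunger straight down in m: 0 raised, stop at 0.034. A spring lifts it when let go: about 3 N to start it, 0.2 N more per mm. Locked, it moves only about 3 mm. The foot meets the tile at 0.014; from there a second spring adds 1 N per mm: at 0.022 it bears on the tile with about 8 N and the button pushes back with about 15 N. Past 0.030 the tile may crack
- clamp_knob (a joint): angle of the clamp knob in rad about a vertical axis, growing anticlockwise seen from above: at 0 its tongue points straight at the plunger and locks it (starts between 0 and 0.15), beyond 0.45 the plunger is free, the stop is at 1.35; to its stop means beyond 1.1. Light friction (about 0.06 N m) keeps it where it is left
- knob_grip (a point): grip point on the knob's axis, 172 mm above the table: an upright bar 13 mm thick (its x axis), 52 mm long (its y axis), from 149 to 183 mm above the table; turns with the knob. The steel tongue below (16 mm wide, 139 to 147 mm up) runs 91 mm from the axis along the knob's -y axis and swings to the press's +x as the knob opens
- foot_face (a point): centre of the underside of the round rubber foot (28 mm across) at the lower end of the plunger, 37 mm above the table when raised
- foot (a joint): how far the sprung foot is pushed up into the plunger, in m: 0 while it hangs free, about 0.008 when the plunger is 22 mm down on the tile (1 N per mm on the tile)
- tile: glazed test tile 55 x 38 x 7 mm lying under the foot in its nest of low rails on the base, top at 23 mm; loose; origin at the centre of its underside
- jar: bystander: small glaze jar with a screw cap, 49 mm across, 64 mm tall, beside the press's knob side; origin under its centre
- stamp: bystander: turned wooden stamp, 26 mm across, 60 mm tall, standing beside the press's knob side; origin under its centre
- rib: bystander: flat wooden kidney rib 43 x 83 x 6 mm, beside the press's plunger side; origin under its centre
- tin: bystander: dripped paint tin, 101 mm across, 134 mm tall, at the right of the table; origin under its centre
- brush: bystander: wide flat brush, 178 x 45 x 11 mm, lying behind the press; origin under its middle

How it is judged:
By the outcome, as a careful person would: the job done as asked, in the order asked, and still so for the second after the job is handed in, while the arm keeps its last pose, push and grip.
It also fails if it takes over 38 s, if anything falls off the work surface, if the arm or the gripper's body presses on something with over 40 N, if the wrist force passes 120 N, or if a joint passes its speed limit or range.

## Working session

There is one attempt and no reset: what is moved stays moved. The work goes in short steps, Python scripts to look and compute and a shell command to move; the robot and the scene stay as the last step left them, time stands still between calls to the robot, and variables do not carry over. Pictures are saved under pics/ and viewed, at most 10 in all, crops included, and the job is handed in when it is done.

```bash
mkdir -p pics; cat > h.py <<'E'
import numpy as np, cv2
from cell import arm
from scipy.spatial.transform import Rotation as R
def ray(cal,p):
    K=np.array(cal["intrinsics"]);D=np.array(cal["distortion"]);T=np.array(cal["pose"])
    u=cv2.undistortPoints(np.array([[[p[1],p[0]]]],float),K,D)[0,0]
    d=T[:3,:3]@np.array([u[0],-u[1],-1.]);return T[:3,3],d/np.linalg.norm(d)
def atz(cal,p,z):
    o,d=ray(cal,p);return o+d*(z-o[2])/d[2]
def tri(obs):
    A=np.zeros((3,3));b=np.zeros(3)
    for o,d in obs:
        M=np.eye(3)-np.outer(d,d);A+=M;b+=M@o
    return np.linalg.solve(A,b)
def save(cam,f):
    im=arm.get_image(cam);cv2.imwrite('pics/'+f,cv2.cvtColor(im,cv2.COLOR_RGB2BGR));return im
def proj(cal,P):
    T=np.linalg.inv(np.array(cal["pose"]));q=T[:3,:3]@np.asarray(P)+T[:3,3]
    c,_=cv2.projectPoints(np.array([[q[0],-q[1],-q[2]]]),np.zeros(3),np.zeros(3),np.array(cal["intrinsics"]),np.array(cal["distortion"]))
    return c[0,0][::-1]
E
python3 - <<'E'
from h import *
np.set_printoptions(precision=3,suppress=True)
s=arm.observe();print(s['clock'],s['position'],s['ee_rot'],s['width'],s['force'])
print(R.from_rotvec(s['ee_rot']).as_matrix())
Z=dict(button_top=.188,knob_grip=.172,press=0,foot_face=.037,jar=0)
a=save('side','a.png');b=save('top','b.png')
cv2.imwrite('pics/ab.png',cv2.cvtColor(cv2.resize(np.vstack([a,b]),(450,600)) if 0 else np.hstack([cv2.resize(a,(400,300)),cv2.resize(b,(400,300))]),cv2.COLOR_RGB2BGR))
for q,z in Z.items():
    ob=[]
    for c in('side','top'):
        r=arm.place_of(c,q)
        if r:
            cal=arm.get_calibration(c);p=r[0]['point'];ob.append(ray(cal,p));print(q,c,r[0]['conf'],p,atz(cal,p,z))
    if len(ob)==2:print('  tri',tri(ob))
E
```

```text
0.0 [ 0.177 -0.599  0.404] [-3.108 -0.449  0.001] 0.9999163471943436 [-0.405  0.654  0.168]
[[ 0.959  0.283 -0.001]
 [ 0.283 -0.959  0.001]
 [-0.    -0.002 -1.   ]]
button_top side 0.76 [193.3, 262.7] [ 0.6   -0.06   0.188]
button_top top 0.6 [238.3, 361.5] [ 0.526 -0.325  0.188]
  tri [ 0.563 -0.188  0.211]
knob_grip side 0.69 [214.9, 236.6] [0.574 0.031 0.172]
knob_grip top 0.82 [213.0, 219.8] [0.586 0.034 0.172]
  tri [0.585 0.031 0.162]
press top 0.83 [213.0, 239.9] [ 0.601 -0.009  0.   ]
foot_face side 0.46 [228.1, 258.1] [ 0.611 -0.051  0.037]
jar side 0.96 [278.2, 215.9] [0.53  0.122 0.   ]
jar top 0.56 [234.0, 192.5] [0.538 0.128 0.   ]
  tri [ 0.535  0.125 -0.004]
```

View pics/ab.png

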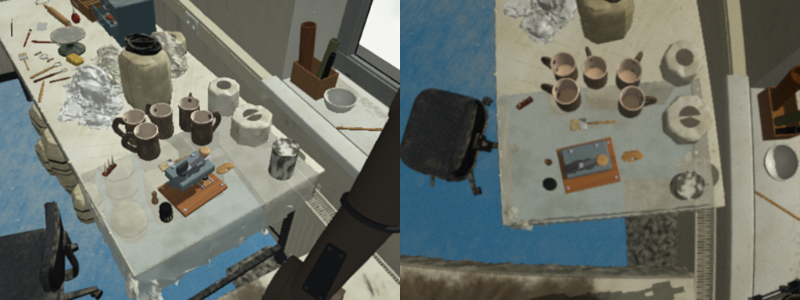

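```bash
python3 -m inch '0.036 -0.031 -0.01 0 0.0918; 0.073 -0.063 -0.02 0 0.0918; 0.11 -0.095 -0.03 0 0.0918; 0.148 -0.127 -0.035 0 0.0918; 0.186 -0.16 -0.04 0 0.0918'
python3 -m inch '0.037 -0.032 0 0 0.0918; 0.075 -0.065 0 0 0.0918; 0.113 -0.097 0 0 0.0918; 0.151 -0.13 0 0 0.0918; 0.189 -0.162 0 0 0.0918'
python3 -m inch '0.036 -0.031 0 -0.15 0.0918; 0.07 -0.06 0 -0.3 0.0918; 0.1 -0.085 0 -0.45 0.0918; 0.12 -0.103 0 -0.6 0.0918; 0.13 -0.113 0 -0.75 0.0918'
python3 -m inch '0 0 0 -0.15 0.0918; 0 0 0 -0.3 0.0918; 0 0 0 -0.45 0.0918; 0 0 0 -0.6 0.0918; 0 0 0 -0.73 0.0918'
cat > m.py <<'E'
from h import *
import sys
np.set_printoptions(precision=3,suppress=True)
Z=dict(button_top=.188,knob_grip=.172)
s=arm.observe();Rm=R.from_rotvec(s['ee_rot']).as_matrix();t=np.array(s['position'])
print(s['clock'],t,s['joints'],s['force']);print('toolx',Rm[:,0],'y',Rm[:,1],'z',Rm[:,2])
save('wrist',sys.argv[1]);P={}
for q,z in Z.items():
    for c in('wrist','side'):
        if c=='side' and len(sys.argv)<3: continue
        if c=='side' and q=='button_top':arm.get_image('side')
        r=arm.place_of(c,q)
        if r:
            cal=arm.get_calibration(c);p=r[0]['point'];X=atz(cal,p,z);P.setdefault(q,X)
            print(q,c,r[0]['conf'],p,X,'tool offset to tips',Rm.T@(X-t)-[0,0,.178])
if len(P)==2:
    d=P['knob_grip']-P['button_top'];print('dist',np.hypot(*d[:2]),'yaw',np.arctan2(-d[0],d[1]))
E
python3 m.py w1.png s; python3 -c "
from h import *
print(arm.get_calibration('wrist')['pose'])"
```

```text
clock: 1.1
position: [0.3104, -0.3921, 0.4453]
ee_rot: [3.108, 0.448, 0.001]
force: [1.1, 0.4, 1.0]
width: 1.001
gripper_force: 0.0
clock: 1.6
position: [0.4457, -0.1832, 0.4451]
ee_rot: [3.109, 0.448, 0.001]
force: [1.5, -1.1, -0.9]
width: 0.999
gripper_force: 0.0
clock: 2.1
position: [0.5388, -0.0371, 0.4448]
ee_rot: [-2.721, -1.569, -0.002]
force: [-0.4, -0.0, -0.5]
width: 0.998
gripper_force: 0.0
clock: 2.6
position: [0.5378, -0.04, 0.4447]
ee_rot: [1.986, 2.434, 0.0]
force: [-0.0, -0.5, 0.3]
width: 0.998
gripper_force: 0.0
2.6 [ 0.538 -0.04   0.445] [ 0.432  0.328 -0.599  1.686  0.197  1.188 -0.014] [-0.027 -0.499  0.324]
toolx [-0.2   0.98 -0.  ] y [0.98 0.2  0.  ] z [ 0. -0. -1.]
button_top wrist 0.76 [232.2, 325.9] [ 0.611 -0.063  0.188] tool offset to tips [-0.037  0.067  0.079]
button_top side 0.86 [190.8, 263.9] [ 0.607 -0.068  0.188] tool offset to tips [-0.041  0.062  0.079]
knob_grip wrist 0.79 [123.9, 327.3] [0.59  0.034 0.172] tool offset to tips [0.062 0.066 0.095]
knob_grip side 0.58 [211.3, 235.5] [0.587 0.028 0.172] tool offset to tips [0.057 0.062 0.095]
dist 0.09940784969683995 yaw 0.21151476963710844
[[ 9.81528357e-01 -1.84213318e-01 -5.16482161e-02  5.24572417e-01]
 [ 1.91315653e-01  9.44181241e-01  2.68179239e-01  3.25640731e-02]
 [-6.36910714e-04 -2.73106640e-01  9.61983554e-01  4.25329584e-01]
 [ 0.00000000e+00  0.00000000e+00  0.00000000e+00  1.00000000e+00]]
```

View pics/w1.png

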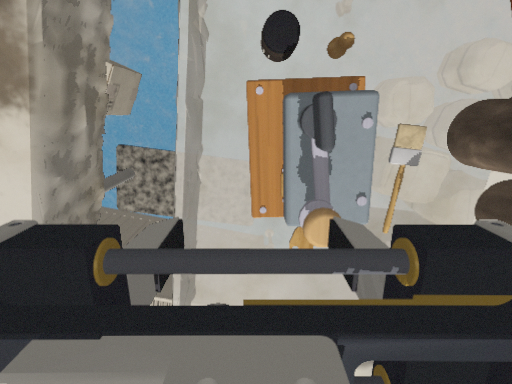

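```bash
python3 -m inch '0.025 0.027 0 -0.08 0.07; 0.05 0.053 0.01 -0.08 0.07; 0.061 0.065 0.02 -0.08 0.07; 0.061 0.065 0.02 -0.08 0.07;0.061 0.065 0.02 -0.08 0.07' 20
python3 m.py w2.png
```

```text
clock: 3.4
position: [0.5895, 0.0323, 0.4242]
ee_rot: [-1.895, -2.505, 0.002]
force: [-0.6, -0.0, 0.3]
width: 0.765
gripper_force: 0.0
3.4 [0.59  0.032 0.424] [ 0.281  0.436 -0.61   1.594  0.263  1.196 -0.107] [-0.612 -0.049  0.278]
toolx [-0.272  0.962 -0.   ] y [ 0.962  0.272 -0.001] z [-0.001 -0.001 -1.   ]
button_top wrist 0.9 [299.5, 247.5] [ 0.609 -0.064  0.188] tool offset to tips [-0.097 -0.007  0.058]
knob_grip wrist 0.86 [192.3, 251.9] [0.586 0.034 0.172] tool offset to tips [ 0.003 -0.003  0.074]
dist 0.10063461462985661 yaw 0.23008114857811207
```

View pics/w2.png

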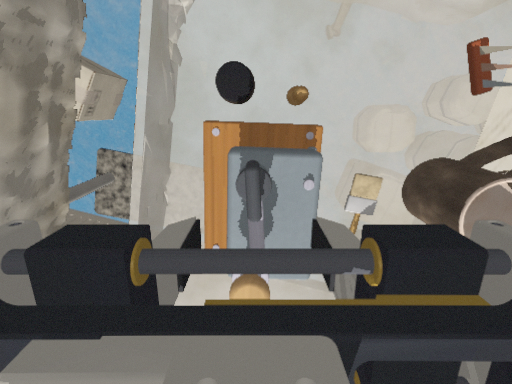

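```bash
python3 -m inch '0.003 -0.003 0.04 0 0.07; 0.003 -0.003 0.08 0 0.07; 0.003 -0.003 0.093 0 0.07; 0.003 -0.003 0.093 0 0.02; 0.003 -0.003 0.093 0 0' 20
python3 -m inch '0 0 0 0 0; 0 0 0 0 0; 0 0 0 0 0;0 0 0 0 0;0 0 0 0 0' 20
```

```text
clock: 4.05
position: [0.5866, 0.0345, 0.3333]
ee_rot: [1.895, 2.504, 0.002]
force: [0.3, -0.4, 0.5]
width: 0.638
gripper_force: 0.0
clock: 4.55
position: [0.586, 0.0347, 0.3319]
ee_rot: [1.895, 2.506, 0.0]
force: [0.5, -0.1, -0.7]
width: 0.203
gripper_force: 0.0
```

```bash
python3 -m inch '0 0 0 0 0; 0 0 0 0 0; 0 0 0 0 0' 20
```

```text
clock: 4.85
position: [0.5861, 0.0347, 0.3318]
ee_rot: [1.895, 2.506, 0.0]
force: [-0.5, 0.4, 0.7]
width: 0.141
gripper_force: 19.9
```

```bash
python3 -m inch '0 0 0 -0.13 0; 0 0 0 -0.26 0; 0 0 0 -0.39 0; 0 0 0 -0.52 0; 0 0 0 -0.65 0' 20
python3 -m inch '0 0 0 -0.13 0; 0 0 0 -0.26 0; 0 0 0 -0.39 0; 0 0 0 -0.5 0; 0 0 0 -0.57 0' 20
python3 -m inch '0 0 0 -0.02 0; 0 0 0 -0.02 0' 20
python3 -c "
from h import *
s=arm.observe();print(s['joints'],s['ft_torque'],R.from_rotvec(s['ee_rot']).as_matrix()[:,0])"
```

```text
clock: 5.35
position: [0.5866, 0.035, 0.3318]
ee_rot: [0.987, 2.981, 0.003]
force: [4.7, 2.6, -3.5]
width: 0.139
gripper_force: 20.0
clock: 5.85
position: [0.5868, 0.0355, 0.3318]
ee_rot: [0.11, 3.138, 0.004]
force: [6.1, 5.3, -4.5]
width: 0.142
gripper_force: 20.0
clock: 6.05
position: [0.5867, 0.0355, 0.3318]
ee_rot: [0.084, 3.138, 0.004]
force: [5.1, 5.0, -3.9]
width: 0.142
gripper_force: 20.0
[ 0.44085657  0.60512087 -0.88836674  1.70512034  0.52131961  1.08320456
  0.90537597] [ 0.85792446 -1.18537898  0.04583442] [-0.99856804  0.05345948 -0.00198852]
```

```bash
python3 -m inch '0 0 0 0 0.05; 0 0 0 0 0.05; 0 0 0 0 0.05; 0 0 0 0 0.05; 0 0 0 0 0.05' 20
python3 -m inch '0 0 -0.03 0 0.05; 0 0 -0.07 0 0.05; -0.005 -0.02 -0.1 0 0.05; -0.015 -0.06 -0.11 0 0.06; -0.028 -0.098 -0.11 0 0.06' 20
python3 -m inch '0 0 0 0 0.06; 0 0 0 0 0.06'
python3 m.py w3.png s
```

```text
clock: 6.55
position: [0.5859, 0.0345, 0.3317]
ee_rot: [-0.086, -3.14, 0.0]
force: [1.7, 1.1, -0.6]
width: 0.513
gripper_force: 0.0
clock: 7.05
position: [0.6088, -0.065, 0.4444]
ee_rot: [0.083, 3.137, -0.001]
force: [0.4, -0.5, -0.8]
width: 0.644
gripper_force: 0.0
clock: 7.25
position: [0.6086, -0.0661, 0.4412]
ee_rot: [-0.09, -3.14, -0.0]
force: [-0.4, 0.8, 0.2]
width: 0.653
gripper_force: 0.0
7.25 [ 0.609 -0.066  0.441] [ 0.608  0.547 -0.924  1.499  0.443  1.317  1.156] [-0.421  0.835  0.222]
toolx [-0.998  0.058  0.001] y [0.058 0.998 0.   ] z [-0.001  0.    -1.   ]
button_top wrist 0.63 [197.8, 260.6] [ 0.611 -0.059  0.188] tool offset to tips [-0.002  0.007  0.075]
button_top side 0.64 [190.4, 260.8] [ 0.612 -0.061  0.188] tool offset to tips [-0.004  0.005  0.075]
knob_grip wrist 0.71 [165.1, 365.0] [0.589 0.04  0.172] tool offset to tips [0.026 0.105 0.091]
knob_grip side 0.72 [212.2, 233.1] [0.587 0.035 0.172] tool offset to tips [0.027 0.1   0.091]
dist 0.10163247479005957 yaw 0.21404801478426685
```

View pics/w3.png

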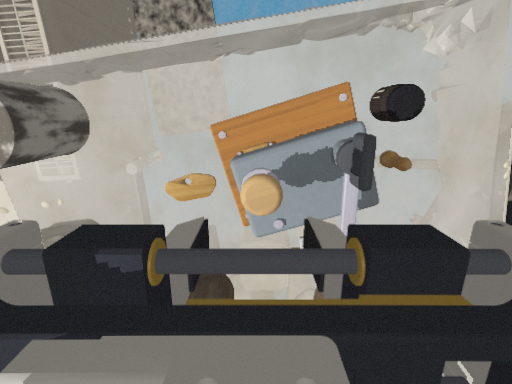

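```bash
python3 -m inch '-0.003 0.005 0.03 0 0; -0.003 0.005 0.05 0 0; -0.003 0.005 0.062 0 0; -0.003 0.005 0.062 0 0; -0.003 0.005 0.062 0 0' 20
python3 -m inch '0 0 0 0 0; 0 0 0 0 0; 0 0 0 0 0; 0 0 0 0 0; 0 0 0 0 0' 20
python3 -c "
from h import *
s=arm.observe();print(s['position'],s['force'])"
```

```text
clock: 8.05
position: [0.612, -0.0597, 0.3803]
ee_rot: [0.086, 3.14, 0.0]
force: [0.1, 0.6, 0.1]
width: 0.269
gripper_force: 0.0
clock: 8.55
position: [0.6119, -0.06, 0.3798]
ee_rot: [0.086, 3.14, -0.0]
force: [-0.4, 0.3, -0.4]
width: 0.009
gripper_force: 0.0
[ 0.61185233 -0.05996558  0.37982909] [-0.42003582  0.26234243 -0.43468348]
```

```bash
python3 -m inch '0 0 0.006 0 0; 0 0 0.011 0 0; 0 0 0.011 0 0' 20
python3 -m inch '0 0 0.004 0 0; 0 0 0.007 0 0; 0 0 0.007 0 0' 20
python3 -m inch '0 0 0.004 0 0; 0 0 0.007 0 0; 0 0 0.007 0 0' 20
```

```text
clock: 8.85
position: [0.6116, -0.0601, 0.3675]
ee_rot: [-0.086, -3.139, 0.0]
force: [-1.0, 0.5, -0.1]
width: 0.008
gripper_force: 0.0
clock: 9.15
position: [0.6119, -0.0599, 0.3615]
ee_rot: [0.086, 3.14, 0.0]
force: [-0.4, -1.3, 2.5]
width: 0.002
gripper_force: 1.4
clock: 9.45
position: [0.612, -0.0599, 0.3545]
ee_rot: [0.086, 3.14, 0.0]
force: [-0.0, 0.6, 4.5]
width: 0.009
gripper_force: 2.1
```

```bash
python3 -m inch '0 0 0.004 0 0; 0 0 0.008 0 0; 0 0 0.01 0 0; 0 0 0.01 0 0; 0 0 0.01 0 0' 20
python3 -c "
from h import *
print(arm.observe()['position'],arm.observe()['force'])
b=save('top','t.png');a=save('side','s.png');c=save('wrist','w.png')
for cam,im in(('side',a),('top',b)):
  r=arm.place_of(cam,'button_top');p=r[0]['point'];cal=arm.get_calibration(cam);print(cam,r[0]['conf'],p,proj(cal,[.612,-.061,.166]),proj(cal,[.612,-.061,.188]))
q=[cv2.resize(a[130:270,200:320],(400,466)),cv2.resize(c,(400,466))]
cv2.imwrite('pics/f.png',cv2.cvtColor(np.hstack(q),cv2.COLOR_RGB2BGR))"
```

```text
clock: 9.95
position: [0.6119, -0.0597, 0.3458]
ee_rot: [0.086, 3.139, -0.001]
force: [-4.5, -2.0, 12.7]
width: 0.005
gripper_force: 6.5
[ 0.61193545 -0.0597434   0.34582271] [-4.49676549 -2.01508297 12.72358546]
side 0.77 [197.7, 262.2] [196.07930496 260.92090341] [190.44409081 260.92865922]
top 0.73 [233.9, 194.8] [203.79291851 257.22152397] [202.91167049 257.10861097]
```

View pics/f.png

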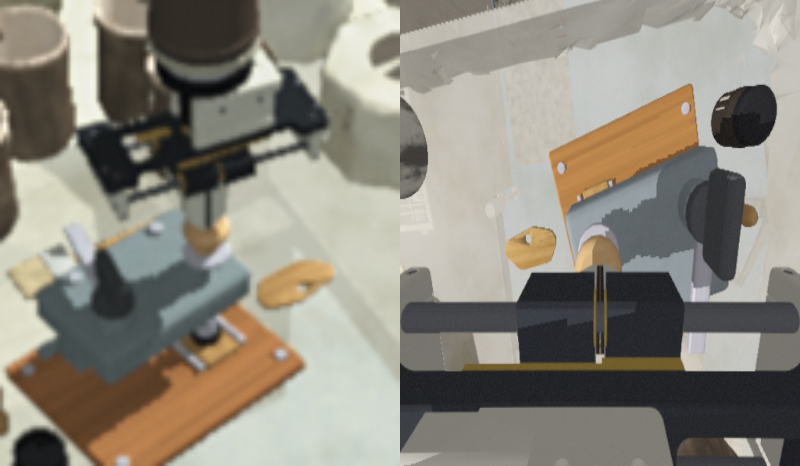

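```bash
python3 -m inch '0 0 0.001 0 0; 0 0 0.002 0 0; 0 0 0.002 0 0; 0 0 0.002 0 0; 0 0 0.002 0 0' 20
python3 -m inch '0 0 0 0 0; 0 0 0 0 0; 0 0 0 0 0'
```

```text
clock: 10.7
position: [0.6119, -0.0598, 0.3441]
ee_rot: [0.086, 3.139, -0.001]
force: [-4.4, -0.8, 13.9]
width: 0.004
gripper_force: 7.5
clock: 11.0
position: [0.6119, -0.0597, 0.3441]
ee_rot: [0.086, 3.139, -0.001]
force: [-4.8, -1.0, 14.5]
width: 0.003
gripper_force: 7.5
```

The tips are at z = 166 mm, so the plunger is 22 mm down. The push of 14.5 N agrees with the expected 15 N, and the pose is steady.

```bash
python3 -c "
from cell import arm
print(arm.sign_off())"
```

```text
the job is handed in; nothing more can be done
None
```

I opened the knob to about 1.30 rad, judged from the gripper's angle, and the arm is holding the button about 22 mm down at about 14.5 N; the job was handed in at about 11 s.

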